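# Switch off the tea warmer and lift the kettle off it

### The arm

A 6-joint arm with a two-finger parallel gripper is mounted at the origin on the work surface. World frame = base frame: x ahead of the robot, y to its left, z up, the work surface at z = 0. Lengths are in m, angles in degrees, forces in N, time in s.
With the tool pointing down it reaches from about 0.4 to 0.825 m from the base axis. Payload 7 kg.
Tool frame: the origin (TCP) lies at the centre of the arm's flange, where the gripper is bolted on; the fingertips stand 178 mm ahead of it and the grasp point (between the pads) lies 159 mm ahead of it (tip_reach is the distance from the TCP to the fingertips, in m); z points along the fingers, y is the line along which they close (so a half turn about z gives the same grasp; the last joint's range is limited). The gripper opens to 88 mm and grips with 3 to 60 N. Pads are 19 mm wide; open, the fingers measure 130 mm over their backs; the gripper's body (78 mm by 193 mm) begins 47 mm behind the grasp point.
Start: joints at [-59.754, 20.546, 0.682, 0, -70.136, -16.507], TCP at [0.16, -0.656, 0.405] pointing down, gripper open.
Joint ranges: [-176.03, 176.03], [-82.01, 121.73], [-58.28, 71.71], [-173.87, 95.51], [-174.79, -0.11], [-173.66, 173.66]. Speed limits (degrees/s): [136.94, 136.94, 172.46, 180, 180, 180].

### API

Orientations are given as [roll, pitch, yaw] about the fixed x, y, z axes, in that order (R = Rz(yaw) Ry(pitch) Rx(roll)).
In Python, from plant import * gives the robot as it stands.
- The arm moves only by the shell command python3 -m handwheel 'ROWS'. ROWS is JSON, a list of rows, each a list of 7 numbers: the opening, from -1 (shut) to 1 (fully open), then the shift along the tool's x, y, z as a fraction of full scale, then the turn, a rotation vector about the tool's x, y, z as a fraction of full scale. A call has 1 to 5 rows; each row shifts and turns the commanded pose from where the row before left it, along the tool's axes as they then stand; what a row does not reach is not made up. Full scale, the value 1, is 0.025 m for a shift and 6 degrees for a turn. A row lasts 1/8 s, in which the tool goes at most 62.5 mm and 10.7 degrees, less where a joint would pass 70% of its speed; a pose out of reach is approached as far as the arm can. A call with a number of a shift or a turn outside -1 to 1 is refused whole. A call with a gripper value outside its range is refused whole. The fingers move at their own pace and stop on an object; the grip force is fixed at half the most. Time passes only in rows, so rows that do not move let the fingers close. It gives the time, the measured TCP pose, the force, the opening and the grip force at its end, in the units of the state.
- get_obs(): the state, without advancing time (a new reading comes with each control period).
- snapshot(name): name is "side" or "top"; returns a dict with "color" (420x560x3 uint8, red, green, blue), "fx", "fy", "cx", "cy" (pixels), "R" (3x3) and "t" (3): a world point X has camera coordinates R X + t. Camera axes: x right, y down, z forward; pixel columns grow to the right and rows downward; lengths in m; the calibration is good to about 2 mm. A picture is of the moment at which its call begins. There is no depth.
- close_job(): hands the job in; it is judged then, once.
The state is a dict: "clock": time; "joint_pos": joint angles; "qvel": joint speeds; "tau": joint torques, N m; "tool_pos": TCP position; "orientation": TCP orientation; "force": force on the tool from outside, world axes, zero at the start; "moment": the same for the moment, N m; "opening": finger opening in m; "gripper_force": force on a finger pad.
Only numpy, scipy, OpenCV 4.12 (cv2) and the standard library are available. Lean on these libraries where they do the work, as an engineer would, in place of code of your own. Each camera call takes 0.05 s, during which the arm holds its last target. There are 200 camera calls.

### The job

Switch off the tea warmer by pressing its push button fully down and letting it spring back while the kettle still stands on the plate. Then take the kettle by its top handle, lift it straight up without tipping it and hold it level and still about 10 cm above the plate, directly over it; finish while still holding it there. Leave the mug, tea jar, phone and mouse where they are.

Things in the scene. Friction and masses are not known exactly. Their poses are not given: they have to be found in the camera images.
- warmer: Electric tea warmer, fixed to the desk: a low flat black and dark steel box, 190 (its x) x 300 (its y) x 40 mm high. Origin under its centre at desk height, z up. On its top: the round kettle plate centred at y -60 mm, and the push button at x -20, y +105 mm.
- plate (a point): Centre of the warmer's kettle plate, on the warmer's top face, 40 mm above the desk; axes as the warmer's. A rim 4 mm high, 126 mm inside diameter, runs round the plate with about 6 mm of play round the kettle's foot.
- stop_top (a point): Centre of the top face of the warmer's push button: a round steel cap 32 mm across in a grey housing, pressed straight down.
- stop (a joint): Travel of the push button: 0 released, 0.006 m fully down; its spring takes about 5 N to push it fully down and brings it back when let go.
- kettle: The steel kettle (empty, loose, about 0.5 to 0.8 kg), standing on the plate. Origin at the centre of its underside, z up, spout towards its x. Round body 132 mm across and 97 mm high, flat lid on top with a small black knob reaching to 120 mm above the underside; spout reaching 105 mm from the axis; top handle in line with the spout, its top 176 mm above the underside.
- kettle_grip (a point): Centre of the kettle's straight black handle bar, on the kettle's axis, 168 mm above the kettle's underside (so 168 mm above the plate while it stands there); axes as the kettle's. The bar lies along its x, 88 mm long, 18 mm wide (its y) and 16 mm high, with 40 mm of free room between it and the lid knob. Two thin steel straps (10 mm) carry it at its ends, bowing out to 67 mm from the axis. The weight hangs nearly under this point.
- mug: White mug, 80 mm across, 85 mm high, handle at its y; origin at its underside. Leave alone.
- caddy: Round glass tea jar with a steel cap, 68 mm across, 100 mm high; origin at its underside. Leave alone.
- phone: Mobile phone lying flat, 150 x 72 x 9 mm; origin at its underside. Leave alone.
- mouse: Black computer mouse, 105 x 60 x 32 mm; origin at its underside. Leave alone.
Things that resemble listed ones, but are neither listed nor needed, are in the scene too. Of the things like the kettle, leave any that is brown, green or pink; of the rest the smaller one is meant.

How it is judged (in metres and radians):
On the way, in this order (a step that is already met when the one before it is completed fails the run):
1. the button is fully down while the kettle stands on the plate (value of joint stop above 0.005 m and z of kettle_grip in the frame of plate below 0.174 m and horizontal distance between kettle_grip and plate below 0.02 m), for 0.05 s.
2. the button is let go and has sprung back, the kettle still on the plate (value of joint stop below 0.001 m and z of kettle_grip in the frame of plate below 0.174 m and horizontal distance between kettle_grip and plate below 0.02 m), for 0.1 s.
3. the kettle is held level in the air by its handle above the plate (z of kettle_grip in the frame of plate between 0.228 and 0.318 m and horizontal distance between kettle_grip and plate below 0.06 m and angle between kettle_grip's own z axis and vertical below 0.14 rad and distance between the grasp point and kettle_grip below 0.05 m and contact force between kettle and the fingers above 2 N and contact force between kettle and warmer below 0.1 N and contact force between kettle and mug below 0.1 N and contact force between kettle and caddy below 0.1 N and contact force between kettle and phone below 0.1 N and contact force between kettle and mouse below 0.1 N), for 0.2 s.
At the end, for the whole second after the job is handed in: The kettle is in the fingers by its handle bar (grasp point within 50 mm of the bar's centre), 60 to 150 mm above the plate and within 60 mm of straight above it, upright within 0.14 rad, slower than 0.03 m/s and 0.2 rad/s, touching neither the warmer nor the bystanders; the button is up (all of step 3 and linear speed of kettle below 0.03 m/s and angular speed of kettle below 0.2 rad/s and value of joint stop below 0.001 m); the arm keeps its last pose, push and grip.
It fails at once if the kettle is tipped (over 0.45 rad) (angle between kettle_grip's own z axis and vertical above 0.45 rad).
It fails at once if the mug is pushed more than 30 mm away (distance of mug from where it was at the start of the episode above 0.03 m).
It fails at once if the caddy is pushed more than 30 mm away (distance of caddy from where it was at the start of the episode above 0.03 m).
It fails at once if the phone is pushed more than 30 mm away (distance of phone from where it was at the start of the episode above 0.03 m).
It fails at once if the mouse is pushed more than 30 mm away (distance of mouse from where it was at the start of the episode above 0.03 m).
It also fails if it takes over 51 s, if anything falls off the work surface, if the arm or the gripper's body presses on something with over 40 N, if the wrist force passes 120 N, or if a joint passes its speed limit or range.

## Working session

There is one attempt and no reset: what is moved stays moved. The work goes in short steps, Python scripts to look and compute and a shell command to move; the robot and the scene stay as the last step left them, time stands still between calls to the robot, and variables do not carry over. Pictures are saved under pics/ and viewed, at most 10 in all, crops included, and the job is handed in when it is done.

```bash
mkdir -p pics; cat > h.py <<'E'
from plant import *
import numpy as np, cv2
def snap(n,f):
    s=snapshot(n); cv2.imwrite('pics/'+f,s['color'][:,:,::-1]); return s
def ray(s,u,v,z):
    R=np.array(s['R']);t=np.array(s['t']);c=-R.T@t
    d=R.T@np.array([(u-s['cx'])/s['fx'],(v-s['cy'])/s['fy'],1]); return c+d*(z-c[2])/d[2]
def proj(s,X):
    p=np.array(s['R'])@np.array(X)+np.array(s['t']); return [s['fx']*p[0]/p[2]+s['cx'],s['fy']*p[1]/p[2]+s['cy']]
E
python3 - <<'E'
from h import *
import pickle
for n in('top','side'):
    s=snap(n,n+'0.png'); pickle.dump(s,open(n+'.pkl','wb'))
    print(n,np.round(-np.array(s['R']).T@s['t'],3),s['fx'])
print(get_obs())
E
```

```text
top [0.432 0.025 1.291] 384.57817015862065
side [1.327 0.056 1.155] 437.81952147341224
{'clock': 0.1, 'joint_pos': array([-5.97539511e+01,  2.05856275e+01,  6.38893123e-01, -1.66481151e-02,
       -7.01345251e+01, -1.65055734e+01]), 'qvel': array([ 0.02296195, -0.0501334 ,  0.00824169,  0.13087475, -0.06285389,
        0.06442317]), 'tau': array([-2.74757695e-03, -5.84161520e+01,  2.93754190e+01,  7.01547280e+00,
        1.02704132e-02, -4.58959062e-05]), 'tool_pos': array([ 0.16026657, -0.65552001,  0.40383785]), 'orientation': array([ 1.79917642e+02, -8.08220082e-03, -1.66265187e+02]), 'force': array([-0.01035475,  0.61593186, -0.23024124]), 'moment': array([0.0024309 , 0.01449439, 0.01700379]), 'gripper_force': 0.0, 'opening': 0.08755630651306172}
```

View pics/top0.png

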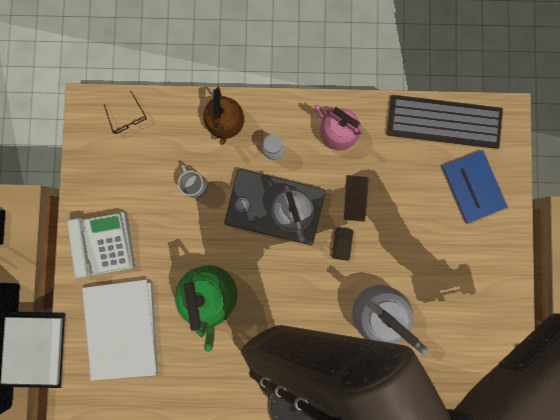

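View pics/side0.png

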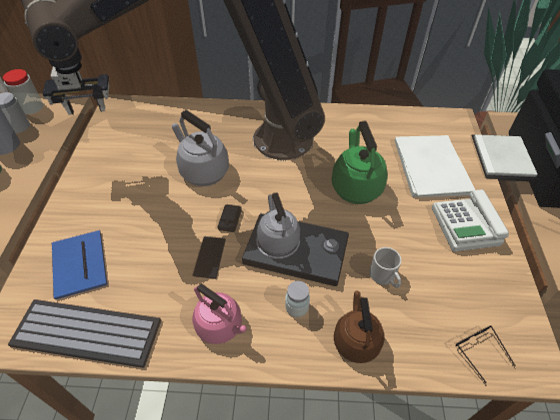

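Top view candidates: brown (222,115), pink (341,128), green (205,296), large steel (383,315) and small steel on the warmer (293,209). By the description it is the small steel one. The button is at (242,205). One close crop to check that.

```bash
python3 - <<'E'
from h import *
import pickle
a=cv2.imread('pics/top0.png')[160:250,215:335]; b=cv2.imread('pics/side0.png')[185:285,235:355]
cv2.imwrite('pics/crop.png',np.vstack([cv2.resize(a,None,fx=3.2,fy=3.2,interpolation=2),cv2.resize(b,None,fx=3.1,fy=3.1,interpolation=2)[:300,:].__getitem__((slice(None),slice(0,372))) if 0 else cv2.resize(b,(384,310))]))
E
```

```text
(no output)
```

View pics/crop.png

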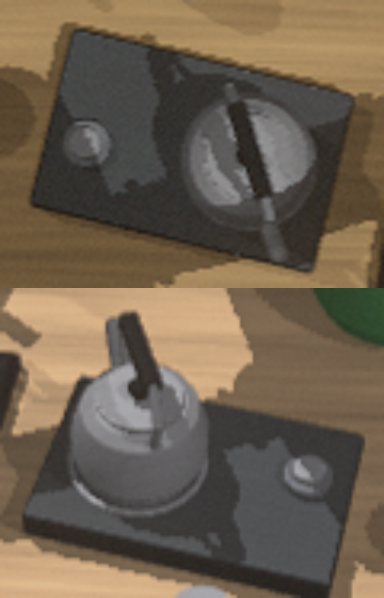

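The crop shows the small steel kettle on the warmer. Its handle bar runs from about (290,192) to (297,222) in the top view, and the button is at (242.5,204.7).

```bash
python3 - <<'E'
from h import *
import pickle
s=pickle.load(open('top.pkl','rb'));d=pickle.load(open('side.pkl','rb'))
T=lambda x,y,z:ray(s,215+x/3.2,160+y/3.2,z)
S=lambda x,y,z:ray(d,235+x/3.2,185+(y-288)/3.1,z)
c=[T(*p,.04) for p in((72,28),(354,95),(310,270),(32,205))];print(np.round(c,3))
C=np.mean(c,0); yv=(c[0]+c[3]-c[1]-c[2])[:2]; yv/=np.linalg.norm(yv); xv=np.array([yv[1],-yv[0]])
print('centre',C,'yaw',np.degrees(np.arctan2(xv[1],xv[0])))
print('plate',C[:2]-.06*yv,'button',C[:2]-.02*xv+.105*yv)
a,b=T(241,103,.214),T(263,198,.214);print('bar top',a,b,(a+b)/2,np.degrees(np.arctan2(*(a-b)[1::-1])))
a,b=S(128,315,.214),S(152,385,.214);print('bar side',a,b,(a+b)/2)
for z in(.045,.055,.065):print(z,T(88,143,z)[:2],S(307,475,z)[:2])
o=get_obs();print(o['tool_pos'],o['orientation'])
E
```

```text
[[ 0.655  0.194  0.04 ]
 [ 0.592 -0.097  0.04 ]
 [ 0.413 -0.055  0.04 ]
 [ 0.472  0.229  0.04 ]]
centre [0.53290705 0.06776353 0.04      ] yaw -11.993815489838292
plate [0.52043868 0.00907333] button [0.53516329 0.17462751]
bar top [0.56049322 0.01960244 0.214     ] [ 0.47727783 -0.00153228  0.214     ] [0.51888553 0.00903508 0.214     ] 14.250456644464453
bar side [ 4.85850500e-01 -4.72907184e-04  2.14000000e-01] [0.56807703 0.02541248 0.214     ] [0.52696376 0.01246979 0.214     ]
0.045 [0.53627927 0.17326933] [0.53830485 0.17556616]
0.055 [0.53544112 0.17208123] [0.54540585 0.17448661]
0.065 [0.53460298 0.17089313] [0.55250684 0.17340705]
[ 0.16026657 -0.65552001  0.40383785] [ 1.79917642e+02 -8.08220082e-03 -1.66265187e+02]
```

Bar centre is about (0.521, 0.010) with its direction at about 14.5° (the tool already has that yaw). The button is about (0.536, 0.173). I'll rise, cross over, and shut the fingers. I'll turn 90° at the button so the wide gripper body stays clear of the kettle.

```bash
M="python3 -m handwheel"
$M '[[-1,0,0,-1,0,0,0],[-1,0,0,-1,0,0,0],[-1,0,0,-1,0,0,0],[-1,0,0,-1,0,0,0],[-1,-0.8,0,0,0,0,0]]'
$M '[[-1,-0.8,1,0,0,0,0],[-1,-0.8,1,0,0,0,0],[-1,-0.8,1,0,0,0,0],[-1,-0.8,1,0,0,0,0],[-1,-0.8,1,0,0,0,0]]'
$M '[[-1,-0.8,1,0,0,0,0],[-1,-0.8,1,0,0,0,0],[-1,-0.8,1,0,0,0,0],[-1,-0.8,1,0,0,0,0],[-1,-0.8,1,0,0,0,0]]'
```

```text
clock: 0.72
tool_pos: [0.1791, -0.6512, 0.5067]
orientation: [-179.8, 0.0, -166.4]
force: [0.1, -0.3, -0.3]
opening: 0.0432
gripper_force: 0.0
clock: 1.35
tool_pos: [0.248, -0.5044, 0.5034]
orientation: [179.9, -0.0, -166.2]
force: [0.7, 0.4, -0.4]
opening: 0.0007
gripper_force: 0.0
clock: 1.98
tool_pos: [0.3152, -0.3591, 0.5036]
orientation: [179.9, -0.0, -166.2]
force: [0.8, -0.2, -0.7]
opening: 0.0006
gripper_force: 0.0
```

```bash
M="python3 -m handwheel"
$M '[[-1,-0.73,1,0,0,0,0],[-1,-0.73,1,0,0,0,0],[-1,-0.73,1,0,0,0,0],[-1,-0.73,1,0,0,0,0],[-1,-0.73,1,0,0,0,0]]' >/dev/null
$M '[[-1,-0.73,1,0,0,0,0],[-1,-0.73,1,0,0,0,0],[-1,-0.73,1,0,0,0,0],[-1,-0.73,1,0,0,0,0],[-1,-0.73,1,0,0,0,0]]'
$M '[[-1,-0.73,1,0,0,0,0],[-1,-0.73,1,0,0,0,0],[-1,-0.73,1,0,0,0,0],[-1,-0.73,1,0,0,0,0],[-1,-0.73,1,0,0,0,0]]' >/dev/null
$M '[[-1,-0.7,0.9,0,0,0,0],[-1,-0.7,0.9,0,0,0,0],[-1,-0.6,0.8,0,0,0,0],[-1,-0.4,0.6,0,0,0,0],[-1,0,0,0,0,0,-1]]'
$M '[[-1,0,0,0,0,0,-1],[-1,0,0,0,0,0,-1],[-1,0,0,0,0,0,-1],[-1,0,0,0,0,0,-1],[-1,0,0,0,0,0,-1]]'
$M '[[-1,0,0,0,0,0,-1],[-1,0,0,0,0,0,-1],[-1,0,0,0,0,0,-1],[-1,0,0,0,0,0,-1],[-1,0,0,0,0,0,-1]]' >/dev/null
$M '[[-1,0,0,0,0,0,-1],[-1,0,0,0,0,0,-1],[-1,0,0,0,0,0,-1],[-1,0,0,0,0,0,-1],[-1,0,0,0,0,0,0]]'
```

```text
clock: 3.22
tool_pos: [0.4326, -0.0729, 0.5038]
orientation: [180.0, -0.1, -166.2]
force: [0.6, -1.2, -0.1]
opening: 0.0007
gripper_force: 0.0
clock: 4.47
tool_pos: [0.5313, 0.1621, 0.5041]
orientation: [-180.0, -0.1, -160.1]
force: [0.5, -0.7, 0.7]
opening: 0.0006
gripper_force: 0.0
clock: 5.1
tool_pos: [0.5309, 0.1609, 0.5047]
orientation: [180.0, 0.0, -130.1]
force: [-0.4, -0.2, 0.5]
opening: 0.0006
gripper_force: 0.0
clock: 6.35
tool_pos: [0.5309, 0.1608, 0.5047]
orientation: [-180.0, 0.0, -76.3]
force: [-0.3, -0.2, -1.4]
opening: 0.0006
gripper_force: 0.0
```

```bash
M="python3 -m handwheel"
$M '[[-1,-0.42,-0.31,1,0,0,0],[-1,0,0,1,0,0,0],[-1,0,0,1,0,0,0],[-1,0,0,1,0,0,0],[-1,0,0,1,0,0,0]]'
$M '[[-1,0,0,1,0,0,0],[-1,0,0,1,0,0,0],[-1,0,0,1,0,0,0],[-1,0,0,1,0,0,0],[-1,0,0,0,0,0,0]]'
python3 - <<'E'
from h import *
a=snap('top','t1.png');b=snap('side','s1.png')
p=get_obs()['tool_pos']-[0,0,.178];print(p,proj(a,p),proj(b,p))
for s,n in((a,'top'),(b,'side')):print(n,[proj(s,[.536,.173,z]) for z in(.04,.05,.06)])
A=cv2.imread('pics/t1.png')[150:250,205:335];B=cv2.imread('pics/s1.png')[185:285,235:365]
cv2.imwrite('pics/c1.png',np.vstack([cv2.resize(A,None,fx=3,fy=3,interpolation=2),cv2.resize(B,None,fx=3,fy=3,interpolation=2)]))
E
```

```text
clock: 6.98
tool_pos: [0.5359, 0.1728, 0.3789]
orientation: [-180.0, 0.0, -76.4]
force: [-0.2, -0.2, -0.4]
opening: 0.0004
gripper_force: 0.0
clock: 7.6
tool_pos: [0.5353, 0.1724, 0.278]
orientation: [179.8, -0.1, -76.4]
force: [0.6, -0.5, -0.5]
opening: 0.0005
gripper_force: 0.0
[0.53619373 0.17293567 0.10231229] [np.float64(240.45971957638648), np.float64(203.12541583501456)] [np.float64(331.8538525432589), np.float64(233.67589728356324)]
top [[np.float64(242.75792079749485), np.float64(204.90660022875795)], [np.float64(242.40108559808846), np.float64(204.6422226258786)], [np.float64(242.03848566855686), np.float64(204.37357396023896)]]
side [[np.float64(329.9444855141045), np.float64(245.6037904672363)], [np.float64(330.2449142961956), np.float64(243.7387003859289)], [np.float64(330.5487853311555), np.float64(241.85224047567831)]]
```

View pics/c1.png

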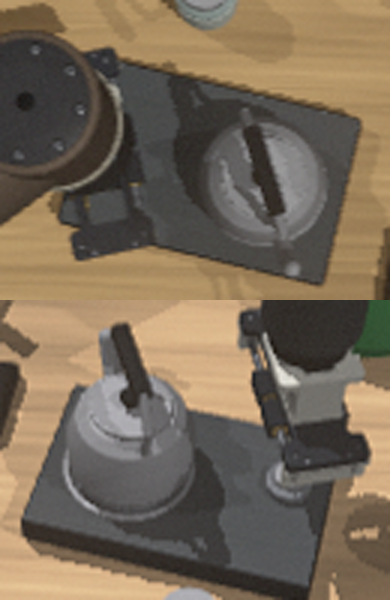

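The crop shows the shut fingers above the button, with the cap at about (330.7,246) in the side view, as projected. The gripper is clear of the kettle. Next I'll descend in small steps and watch the force.

```bash
M="python3 -m handwheel"
$M '[[-1,0,0,0.6,0,0,0],[-1,0,0,0.6,0,0,0],[-1,0,0,0.2,0,0,0],[-1,0,0,0,0,0,0]]'
$M '[[-1,0,0,0.1,0,0,0],[-1,0,0,0,0,0,0]]'
$M '[[-1,0,0,0.1,0,0,0],[-1,0,0,0,0,0,0]]'
$M '[[-1,0,0,0.1,0,0,0],[-1,0,0,0,0,0,0]]'
```

```text
clock: 8.2
tool_pos: [0.5357, 0.1726, 0.2441]
orientation: [179.9, -0.0, -76.3]
force: [0.1, 0.6, 0.5]
opening: 0.0003
gripper_force: 0.0
clock: 8.45
tool_pos: [0.5358, 0.1727, 0.2423]
orientation: [-180.0, 0.0, -76.3]
force: [0.5, -0.4, -0.6]
opening: 0.0004
gripper_force: 0.0
clock: 8.7
tool_pos: [0.536, 0.1728, 0.2398]
orientation: [-180.0, 0.0, -76.3]
force: [-0.1, -0.3, 1.8]
opening: 0.0007
gripper_force: 0.8
clock: 8.95
tool_pos: [0.536, 0.1728, 0.2373]
orientation: [-180.0, 0.0, -76.3]
force: [0.9, 0.8, 3.5]
opening: -0.0
gripper_force: 1.6
```

Contact began at about 0.240. Next I'll press on by 2 mm steps.

```bash
M="python3 -m handwheel"
$M '[[-1,0,0,0.08,0,0,0],[-1,0,0,0,0,0,0]]'
$M '[[-1,0,0,0.06,0,0,0],[-1,0,0,0,0,0,0]]'
$M '[[-1,0,0,0.04,0,0,0],[-1,0,0,0,0,0,0]]'
```

```text
clock: 9.2
tool_pos: [0.536, 0.1729, 0.2353]
orientation: [-180.0, 0.0, -76.3]
force: [0.7, 1.1, 4.6]
opening: 0.0002
gripper_force: 2.1
clock: 9.45
tool_pos: [0.536, 0.1728, 0.2344]
orientation: [-180.0, 0.0, -76.2]
force: [-2.6, -0.3, 9.6]
opening: 0.0005
gripper_force: 4.7
clock: 9.7
tool_pos: [0.536, 0.1728, 0.2342]
orientation: [-179.9, 0.0, -76.2]
force: [-4.8, 0.1, 17.4]
opening: 0.0004
gripper_force: 8.7
```

Fully down: it has bottomed out at 17 N. Now I'll let go, rise, turn back and open.

```bash
M="python3 -m handwheel"
$M '[[-1,0,0,-0.6,0,0,0],[-1,0,0,-1,0,0,0],[-1,0,0,-1,0,0,0],[-1,0,0,-1,0,0,0],[-1,0,0,-1,0,0,0]]'
$M '[[-1,0,0,-1,0,0,0],[-1,0,0,-1,0,0,0],[-1,0,0,-1,0,0,0],[-1,0,0,-1,0,0,0],[1,0,0,0,0,0,1]]'
$M '[[1,0,0,0,0,0,1],[1,0,0,0,0,0,1],[1,0,0,0,0,0,1],[1,0,0,0,0,0,1],[1,0,0,0,0,0,1]]'
$M '[[1,0,0,0,0,0,1],[1,0,0,0,0,0,1],[1,0,0,0,0,0,1],[1,0,0,0,0,0,1],[1,0,0,0,0,0,1]]'
$M '[[1,0,0,0,0,0,1],[1,0,0,0,0,0,1],[1,0,0,0,0,0,1],[1,0,0,0,0,0,1],[1,0,0,0,0,0,0]]'
python3 - <<'E'
from h import *
o=get_obs();p=o['tool_pos'];a=np.radians(o['orientation'][2]);d=np.array([.521,.010])-p[:2]
print((d@[np.cos(a),np.sin(a)])/.025,(d@[np.sin(a),-np.cos(a)])/.025,o['joint_pos'])
s=snapshot('top');d=snapshot('side');cv2.imwrite('pics/c2.png',np.vstack([cv2.resize(x['color'][r:r+90,c:c+120,::-1],None,fx=3.2,fy=3.2,interpolation=2) for x,r,c in((s,160,235),(d,185,235))]))
E
```

```text
clock: 10.32
tool_pos: [0.5353, 0.1724, 0.3482]
orientation: [179.9, -0.0, -76.3]
force: [-0.2, 0.5, -0.7]
opening: 0.0006
gripper_force: 0.0
clock: 10.95
tool_pos: [0.5358, 0.1726, 0.4496]
orientation: [-179.9, 0.1, -82.4]
force: [-0.7, 2.0, -0.7]
opening: 0.0057
gripper_force: 0.0
clock: 11.58
tool_pos: [0.5354, 0.1725, 0.4472]
orientation: [179.9, -0.1, -112.5]
force: [0.2, -0.5, 0.9]
opening: 0.0549
gripper_force: 0.0
clock: 12.2
tool_pos: [0.5354, 0.1725, 0.4472]
orientation: [180.0, -0.1, -142.5]
force: [-0.8, -0.8, 0.2]
opening: 0.0877
gripper_force: 0.0
clock: 12.82
tool_pos: [0.5355, 0.1725, 0.4473]
orientation: [-180.0, -0.1, -166.2]
force: [0.2, -0.2, -0.3]
opening: 0.0876
gripper_force: 0.0
2.109946500714198 -6.1768580308617 [ 3.77844190e+01  8.53665057e+00 -9.87167056e+00 -2.36233781e-02
 -7.16613151e+01 -1.14007277e+02]
```

View pics/c2.png

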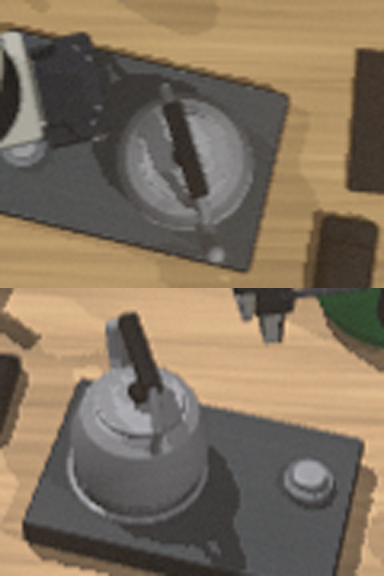

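The crop shows the kettle undisturbed, its bar at (290,192)–(297,222), and the button back up. Next I'll move over the bar and go down.

```bash
M="python3 -m handwheel"
$M '[[1,0.4,-1,0,0,0,0],[1,0.4,-1,0,0,0,0],[1,0.4,-1,0,0,0,0],[1,0.4,-1,0,0,0,0],[1,0.3,-1,0,0,0,0]]'
$M '[[1,0.2,-0.8,0,0,0,0],[1,0,-0.4,0,0,0,0],[1,0,0,0.5,0,0,0],[1,0,0,0.5,0,0,0],[1,0,0,0,0,0,0]]'
python3 - <<'E'
from h import *
s=snapshot('top');d=snapshot('side')
o=get_obs();p=o['tool_pos'];print(p,o['orientation'],proj(d,p-[0,0,.159]),proj(d,[.521,.010,.208]))
cv2.imwrite('pics/c3.png',np.vstack([cv2.resize(x['color'][r:r+90,c:c+120,::-1],None,fx=3.2,fy=3.2,interpolation=2) for x,r,c in((s,160,235),(d,155,220))]))
E
```

```text
clock: 13.55
tool_pos: [0.5186, 0.0382, 0.4478]
orientation: [180.0, -0.0, -166.2]
force: [1.0, -0.8, -0.2]
opening: 0.0876
gripper_force: 0.0
clock: 14.18
tool_pos: [0.5213, 0.0101, 0.4209]
orientation: [-180.0, -0.2, -166.2]
force: [-0.5, 0.4, 0.1]
opening: 0.0877
gripper_force: 0.0
[0.52170754 0.01016924 0.4223699 ] [-1.79985122e+02 -4.22667514e-02 -1.66209055e+02] [np.float64(277.98797403678316), np.float64(191.5972759622933)] [np.float64(277.9160382499179), np.float64(204.49144845376276)]
```

View pics/c3.png

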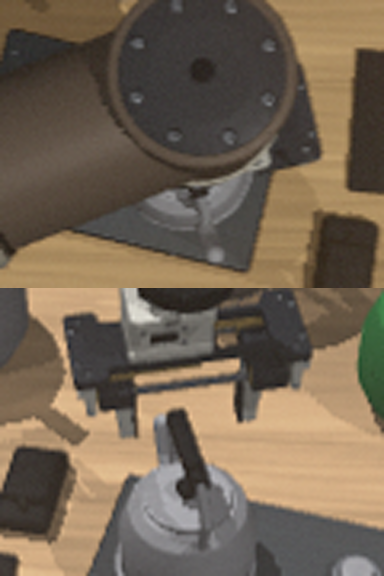

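The bar sits midway between the open fingers in the side view, at about (278,204). Down 55 mm, then close.

```bash
M="python3 -m handwheel"
$M '[[1,0,0,0.6,0,0,0],[1,0,0,0.6,0,0,0],[1,0,0,0.6,0,0,0],[1,0,0,0.4,0,0,0],[1,0,0,0,0,0,0]]'
$M '[[-1,0,0,0,0,0,0],[-1,0,0,0,0,0,0],[-1,0,0,0,0,0,0],[-1,0,0,0,0,0,0],[-1,0,0,0,0,0,0]]'
$M '[[-1,0,0,0,0,0,0],[-1,0,0,0,0,0,0],[-1,0,0,0,0,0,0]]'
```

```text
clock: 14.9
tool_pos: [0.5214, 0.0096, 0.3666]
orientation: [-180.0, -0.1, -166.3]
force: [-0.0, -0.0, -0.2]
opening: 0.0878
gripper_force: 0.0
clock: 15.52
tool_pos: [0.5216, 0.0097, 0.3678]
orientation: [180.0, 0.0, -166.3]
force: [-0.1, 0.4, 0.1]
opening: 0.0431
gripper_force: 0.0
clock: 15.9
tool_pos: [0.5217, 0.0098, 0.3676]
orientation: [180.0, 0.0, -166.3]
force: [2.3, -0.6, -1.5]
opening: 0.0179
gripper_force: 29.7
```

Gripped (18 mm, 30 N). Lifting slowly by 100 mm.

```bash
M="python3 -m handwheel"
$M '[[-1,0,0,-0.2,0,0,0],[-1,0,0,-0.3,0,0,0],[-1,0,0,-0.4,0,0,0],[-1,0,0,-0.4,0,0,0],[-1,0,0,-0.4,0,0,0]]'
$M '[[-1,0,0,-0.4,0,0,0],[-1,0,0,-0.4,0,0,0],[-1,0,0,-0.4,0,0,0],[-1,0,0,-0.4,0,0,0],[-1,0,0,-0.4,0,0,0]]'
$M '[[-1,0,0,-0.2,0,0,0],[-1,0,0,-0.1,0,0,0],[-1,0,0,0,0,0,0],[-1,0,0,0,0,0,0],[-1,0,0,0,0,0,0]]'
$M '[[-1,0,0,0,0,0,0],[-1,0,0,0,0,0,0],[-1,0,0,0,0,0,0],[-1,0,0,0,0,0,0],[-1,0,0,0,0,0,0]]'
python3 - <<'E'
from h import *
s=snapshot('top');d=snapshot('side');print(get_obs()['moment'])
cv2.imwrite('pics/c4.png',np.vstack([cv2.resize(x['color'][r:r+130,c:c+170,::-1],None,fx=2.2,fy=2.2,interpolation=2) for x,r,c in((s,140,210),(d,135,200))]))
E
```

```text
clock: 16.52
tool_pos: [0.5216, 0.0097, 0.411]
orientation: [180.0, 0.0, -166.3]
force: [0.3, -0.8, -8.8]
opening: 0.0175
gripper_force: 29.7
clock: 17.15
tool_pos: [0.5216, 0.0097, 0.4608]
orientation: [180.0, -0.0, -166.3]
force: [-0.6, -0.0, -8.0]
opening: 0.0182
gripper_force: 29.7
clock: 17.77
tool_pos: [0.5216, 0.0097, 0.4674]
orientation: [180.0, -0.0, -166.3]
force: [0.1, -0.0, -7.8]
opening: 0.0178
gripper_force: 29.7
clock: 18.4
tool_pos: [0.5216, 0.0097, 0.4677]
orientation: [-180.0, -0.0, -166.3]
force: [-1.5, -0.5, -7.3]
opening: 0.0178
gripper_force: 29.7
[ 0.03014834  0.00605379 -0.04429429]
```

View pics/c4.png

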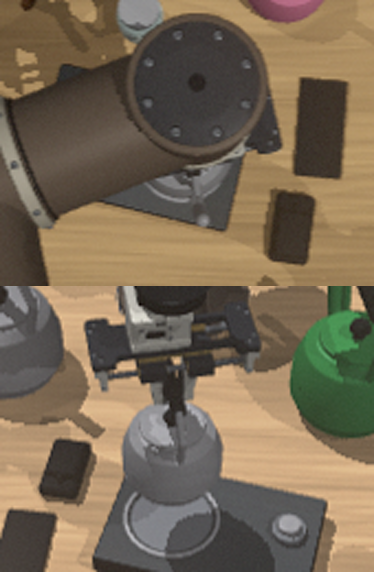

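The kettle hangs level above the empty plate ring (side view about (278,235)), the button is up and the neighbours are untouched. Handing in.

```bash
python3 -c "from plant import *; print(close_job())"
```

```text
the job is handed in; nothing more can be done
None
```

I pressed the warmer's button until it bottomed out and let it spring back, then lifted the kettle by its handle; I handed the job in with it held level and still about 100 mm above the plate, though the hand-in returned no verdict.

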